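# Clamp a sample cell in the bench screw press

### The arm

A 6-joint arm with a two-finger parallel gripper is mounted at the origin on the work surface. World frame = base frame: x ahead of the robot, y to its left, z up, the work surface at z = 0. Lengths are in m, angles in rad, forces in N, time in s.
With the tool pointing down it reaches from about 0.35 to 0.975 m from the base axis. Payload 4.9 kg.
Tool frame: the origin (TCP) lies midway between the tips of the shut fingers; the grasp point (between the pads) lies behind it (manip.grasp_offset is the y of the grasp point in the tool frame, in m); y points along the fingers, z is the direction in which the jaws open and shut, and the axes are right-handed (so a half turn about y gives the same grasp; the last joint's range is limited). The gripper opens to 85 mm and grips with 20 to 120 N. Pads are 22 mm wide; open, the fingers measure 114 mm over their backs; the gripper's body (76 mm by 85 mm) begins 54 mm behind the grasp point. The pads swing forward as they close: fully open they stand 13 mm farther back than shut.
Start: joints at [-1.447, 0.053, 1.613, -0, 1.476, -0.119], TCP at [0.15, -0.607, 0.231] pointing down, gripper open.
Joint ranges: [-3.01, 3.01], [-1.01, 2.22], [0.06, 2.58], [-1.02, 4.17], [0.09, 2.62], [-3.14, 3.14]. Speed limits (rad/s): [2.57, 2.57, 3.14, 3.14, 3.14, 3.14].

### API

Orientations are given as a unit quaternion [w, x, y, z].
In Python, from plant import manip gives the robot as it stands. The module is installed in compiled form; this text tells all that it offers.
- The arm moves only by the shell command python3 -m jog 'ROWS'. ROWS is a JSON object of lists of equal length, an entry for each row: "offset": the shift along the world's x, y, z in units of 50 mm (1.0 is 50 mm), a list of three; "angular": the turn, a rotation vector about the world's x, y, z in units of 6 degrees (1.0 is 6 degrees), a list of three; "jaw": the finger opening in mm, from 0 to 85.4. In form: {"offset": [[tx, ty, tz], ...], "angular": [[ax, ay, az], ...], "jaw": [jaw, ...]}. A call has 1 to 12 rows; each row shifts and turns the commanded pose from where the row before left it; what a row does not reach is not made up. A row lasts 1/10 s, in which the tool goes at most 50 mm and 8.59 degrees, less where a joint would pass 70% of its speed; a pose out of reach is approached as far as the arm can. A call is refused whole if a number of a shift passes 1 or a number of a turn 1, either way. A call with a gripper value outside its range is refused whole. The fingers move at their own pace and stop on an object; the grip force is fixed at half the most. Time passes only in rows, so rows that do not move let the fingers close. It gives the time, the measured TCP pose, the force and the opening at its end, in the units of the state.
- manip.state(): the state, without advancing time (a new reading comes with each control period).
- manip.grab_frame(name): name is "side" or "top"; returns the picture (384x512x3 uint8, blue, green, red); there is no depth.
- manip.camera_model(name): a dict with "fx", "fy", "cx", "cy" (pixels), "rvec" (rotation vector, rad) and "tvec" (3), from world to camera coordinates, as OpenCV has them. Camera axes: x right, y down, z forward; pixel columns grow to the right and rows downward; lengths in m; the calibration is good to about 2 mm. A picture is of the moment at which its call begins. camera_model takes no time and is no camera call.
- manip.job_done(): hands the job in, once; it reports no verdict.
The state is a dict: "time": time; "joint_pos": joint angles; "joint_vel": joint speeds; "joint_efforts": joint torques, N m; "tool_pos": TCP position; "tool_rot": TCP orientation; "contact_force": force on the tool from outside, world axes, zero at the start; "ft_torque": the same for the moment, N m; "gripper_width": opening from 0.0 (shut) to 1.0 (fully open).
Only numpy, scipy, OpenCV 4.12 (cv2) and the standard library are available. Lean on these libraries where they do the work, as an engineer would, in place of code of your own. Each camera call takes 0.05 s, during which the arm holds its last target.

### The job

Push the sample slide by its red grip fully home against the stop of the small screw press. Then wind the press's T-handle down (clockwise seen from above), taking alternate ends half a turn at a time, until the pad grips the brass cell and you feel about 0.4 newton-metres on the handle, and stop there: forced much harder, the cell is crushed. Let go of everything at the end and leave the other things on the bench where they are.

Things in the scene. Friction and masses are not known exactly. Their poses are not given: they have to be found in the camera images.
- press: Fixed teal screw press. Origin on the bench below the vertical screw axis; z up, -x side is the open mouth where the slide enters, column at +x (local x 50 to 85 mm). Base plate 260 x 110 mm (local x -160 to +100), 16 mm thick, its top is the bed. Two rails along x (-150 to +30 mm), tops 28 mm above the bench, 59 mm apart, outer faces 73 mm apart.
- stop (a point): Middle of the face of the press's aluminium stop block, at local x = +30 mm of the press, 26 mm above the bench (block's top at 34 mm). The slide's front edge rests on it when home.
- yoke (a point): Point on the screw axis at the top face of the yoke arm that carries the screw, 125 mm above the bench; a brass collar stands 8 mm higher. The arm runs from local x = -30 mm of the press to the column, 46 mm wide, 25 mm thick. Nothing of the press but the T-handle is higher.
- slide: Loose sample slide, about 0.7 kg: aluminium plate 185 x 56 x 10 mm with a brass cell (44 mm diameter, top 50 mm above the underside) and a red grip. Origin on the underside below the cell's axis; x points to the stop, plate from x = -155 to +30 mm. Home = origin on the press axis. Starts on the bed between the rails (1.5 mm play a side), drawn out 35 to 60 mm.
- grip (a point): Centre of the holding zone of the slide's upright red grip (135 mm behind the cell's axis), 45 mm above the slide's underside. The grip measures 16 mm along the slide's x, 24 mm along its y, and rises from 10 to 60 mm above the underside (top 76 mm above the bench).
- spindle: T-handle and screw. Origin on the screw axis at the middle of the level T-bar, 170 to 180 mm above the bench. Bar along local x, 10 mm diameter; hub 22 mm diameter. Clockwise from above lowers it 5 mm a turn. It runs free with about 0.08 N m of friction and stays where it is left. The pad under it (28 mm diameter, stiff rubber, turns with it) is set differently each time.
- ball_a (a point): Centre of the 18 mm black ball at one end of the T-bar, 61 mm from the screw axis (spindle's +x). The bar between hub and ball is bare for about 40 mm. The pad meets the cell 0.5 to 1.05 turns after the start, unforeseeably: it must be felt. The torque then climbs steadily, to 0.4 N m within about half a radian to one radian more, and on at that rate.
- ball_b (a point): Centre of the like ball at the other end of the T-bar (spindle's -x). 0.4 N m on the handle is 8 N across the bar at 50 mm from the axis: the pad then presses on the cell with about 40 to 95 N (torque read while turning: the lower half; read at a standstill, when friction has relaxed: the upper half). The cell is crushed above 130 N.
- spare_cell: bystander: a spare brass cell, 44 mm diameter, 40 mm tall; origin at its underside
- water_bottle: bystander: clear bottle, 76 mm diameter, 200 mm tall; origin at its underside
- beaker: bystander: clear beaker, 70 mm diameter, 90 mm tall; origin at its underside
- reagent: bystander: amber jar, 60 mm diameter, 110 mm tall; origin at its underside
- spanner: bystander: steel spanner lying flat, 150 mm long; origin at its underside
- cup: bystander: white sample cup, 56 mm diameter, 60 mm tall; origin at its underside
There are look-alikes about, which are no part of the job. What is shaped like the slide but orange or turquoise is not meant.

How it is judged:
On the way, in this order (a step that is already met when the one before it is completed fails the run):
1. the slide is pushed home: its origin within 3 mm of the press axis along the rails (x of slide in the frame of press above -0.003 m and z of slide in the frame of press below 0.019 m and contact force between spindle and slide below 1 N), for 0.2 s.
2. the pad presses on the cell with more than 35 N (contact force between spindle and slide above 35 N), for 0.2 s.
At the end, for the whole second after the job is handed in: The slide lies on the bed with its origin within 3 mm of the press axis along the rails, at rest, and the screw's pad presses on its cell with 35 to 130 N (x of slide in the frame of press above -0.003 m and z of slide in the frame of press below 0.019 m and contact force between spindle and slide between 35 and 130 N and linear speed of slide below 0.01 m/s); the robot touches nothing.
It fails at once if the cell is crushed: the pad presses on it with more than 130 N (contact force between spindle and slide above 130 N).
It fails at once if a bystander is moved by more than 30 mm (distance of any of spare_cell, water_bottle, beaker, reagent, spanner, cup from where it was at the start of the episode above 0.03 m).
It also fails if it takes over 72 s, if anything falls off the work surface, if the arm or the gripper's body presses on something with over 40 N, if the wrist force passes 120 N, or if a joint passes its speed limit or range.

## Working session

There is one attempt and no reset: what is moved stays moved. The work goes in short steps, Python scripts to look and compute and a shell command to move; the robot and the scene stay as the last step left them, time stands still between calls to the robot, and variables do not carry over. Pictures are saved under pics/ and viewed, and the job is handed in when it is done.

```bash
mkdir -p pics; ls; python3 - <<'E'
from plant import manip
import cv2
print(manip.state()); print(manip.grasp_offset)
for n in("side","top"):
    cv2.imwrite(f"pics/{n}0.png",manip.grab_frame(n)); print(n,manip.camera_model(n))
E
```

```text
pics
{'time': 0.0, 'joint_pos': array([-1.44699335e+00,  5.33615115e-02,  1.61428534e+00, -1.38990443e-05,
        1.47601031e+00, -1.18980794e-01]), 'joint_vel': array([ 9.09867736e-05, -2.43293087e-04,  1.04005876e-03,  8.32040361e-04,
        9.39398483e-04,  2.74861912e-05]), 'joint_efforts': array([-1.03990922e-03, -3.93674505e+01, -3.70182145e+01, -2.02538636e-04,
        7.09277650e-03, -3.93744642e-06]), 'tool_pos': array([ 0.15018439, -0.60604595,  0.23006532]), 'tool_rot': array([ 0.08562014, -0.08563344,  0.70263269, -0.70117289]), 'contact_force': array([-0.53396179,  0.16499286,  0.03460455]), 'ft_torque': array([ 0.00990922, -0.01457974,  0.04990142]), 'gripper_width': 0.9980973637342074}
-0.0187
side {'fx': 455.72806018765573, 'fy': 455.72806018765573, 'cx': 261.33288920818615, 'cy': 196.6340572747746, 'rvec': array([ 0.25341426, -2.75694602,  1.32914717]), 'tvec': array([0.54831929, 0.1760437 , 1.52022962])}
top {'fx': 379.9090185985356, 'fy': 379.9090185985356, 'cx': 249.1648958153338, 'cy': 186.86541850031412, 'rvec': array([ 2.15920999, -2.15256868,  0.11064125]), 'tvec': array([0.00975204, 0.54841202, 1.05561888])}
```

View pics/side0.png

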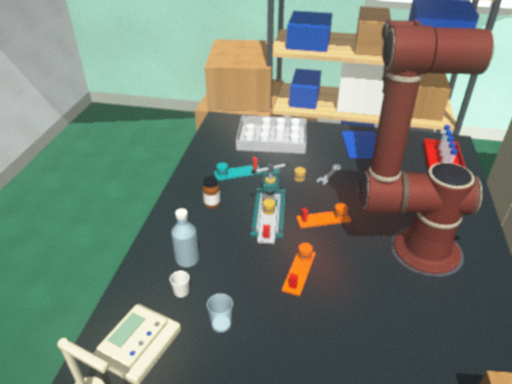

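View pics/top0.png

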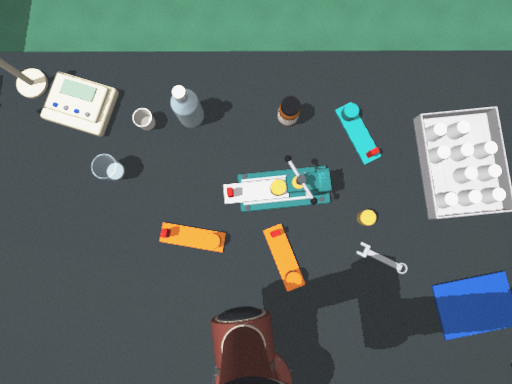

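```bash
cat > h.py <<'E'
import numpy as np,cv2
from plant import manip
from scipy.spatial.transform import Rotation as R
C={n:manip.camera_model(n) for n in("side","top")}
def KR(n):
    c=C[n];K=np.array([[c['fx'],0,c['cx']],[0,c['fy'],c['cy']],[0,0,1]])
    return K,cv2.Rodrigues(np.array(c['rvec']))[0],np.array(c['tvec'])
def ray(n,p):
    K,Rm,t=KR(n); d=Rm.T@np.linalg.inv(K)@np.array([p[0],p[1],1.]); return -Rm.T@t,d/np.linalg.norm(d)
def onz(n,p,z):
    o,d=ray(n,p); return o+d*(z-o[2])/d[2]
def proj(n,X):
    K,Rm,t=KR(n); q=K@(Rm@np.array(X)+t); return q[:2]/q[2]
def tri(ps,pt):
    (a,u),(b,v)=ray("side",ps),ray("top",pt)
    s=np.linalg.lstsq(np.c_[u,-v],b-a,rcond=None)[0]; P,Q=a+u*s[0],b+v*s[1]
    return (P+Q)/2,np.linalg.norm(P-Q)
def tee(s=None):
    s=s or manip.state()
    return s['time'],np.round(s['tool_pos'],4),np.round(s['contact_force'],1),np.round(s['ft_torque'],2),round(s['gripper_width'],3)
E
python3 - <<'E'
from h import *
for n in C: print(n,ray(n,(C[n]['cx'],C[n]['cy'])))
s=cv2.imread("pics/side0.png")[150:255,215:325]; t=cv2.imread("pics/top0.png")[145:220,215:340]
cv2.imwrite("pics/cs0.png",cv2.resize(s,None,fx=5.5,fy=5.5,interpolation=cv2.INTER_CUBIC))
cv2.imwrite("pics/ct0.png",cv2.resize(t,None,fx=6,fy=6,interpolation=cv2.INTER_CUBIC))
E
```

```text
side (array([0.35559889, 1.16104999, 1.08085886]), array([ 0.13457321, -0.77026659, -0.62336139]))
top (array([ 0.42319278, -0.00272727,  1.11179247]), array([ 0.11512816,  0.01303025, -0.99326518]))
```

View pics/cs0.png

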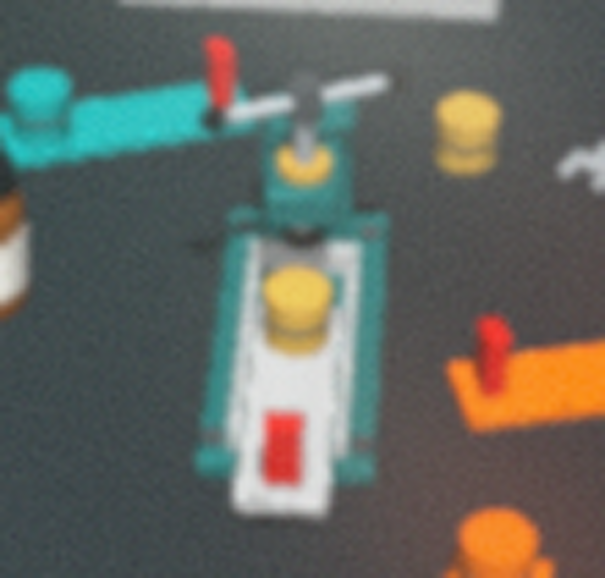

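View pics/ct0.png

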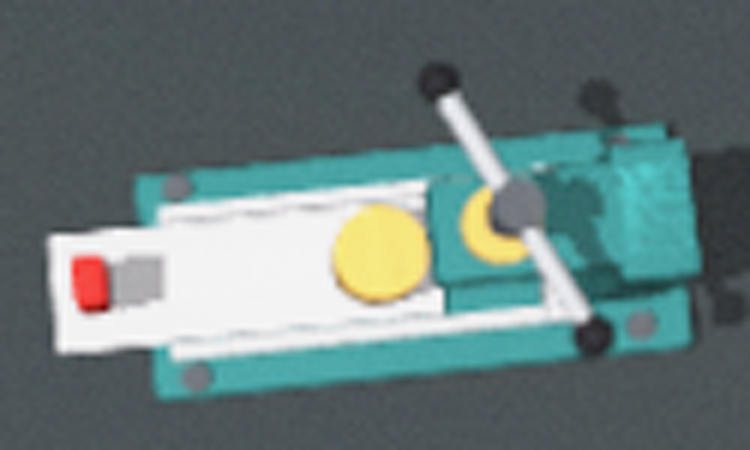

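```bash
python3 - <<'E'
from h import *
from scipy import ndimage as N
def comps(n,roi,f):
    im=cv2.imread(f"pics/{n}0.png"); x0,y0,x1,y1=roi; h=cv2.cvtColor(im,cv2.COLOR_BGR2HSV)[y0:y1,x0:x1]
    m=f(h).astype(np.uint8); k,l,st,c=cv2.connectedComponentsWithStats(m)
    return [(st[i][4],np.round(c[i]+[x0,y0],1),st[i][:4]+[x0,y0,0,0]) for i in range(1,k) if st[i][4]>=6]
red=lambda h:((h[...,0]<6)|(h[...,0]>172))&(h[...,1]>150)&(h[...,2]>90)
yel=lambda h:(h[...,0]>17)&(h[...,0]<32)&(h[...,1]>90)&(h[...,2]>90)
blk=lambda h:(h[...,2]<45)
for nm,f in(("red",red),("yel",yel),("blk",blk)):
  for n,roi in(("side",(245,155,295,250)),("top",(220,145,335,215))): 
    print(nm,n); [print('  ',q) for q in comps(n,roi,f)]
def S(c): return (215+(c[0]+.5)/5.5-.5,150+(c[1]+.5)/5.5-.5)
def T(c): return (215+(c[0]+.5)/6-.5,145+(c[1]+.5)/6-.5)
print("cell top",tri(S((298,290)),T((380,252))))
print("hubtop",tri(S((307,85)),T((518,204))))
print("collar",tri(S((304,160)),T((500,222))))
print("ballL", tri(S((213,117)),T((594,337))), tri(S((213,117)),T((438,80))))
print("ballR", tri(S((393,78)),T((594,337))))
print("grip top", tri(S((285,420)),T((90,268))))
for p in [(594,337),(438,80),(518,204)]: print("z.175",onz("top",T(p),.175))
print("grip@.076",onz("top",T((90,272)),.076),"cell@.066",onz("top",T((380,252)),.066),"collar .133",onz("top",T((500,222)),.133))
E
```

```text
red side
   (np.int32(32), array([254.7, 162.1]), array([253, 157,   4,  12]))
   (np.int32(57), array([265.9, 231.1]), array([263, 226,   6,  11]))
red top
   (np.int32(46), array([229.7, 191.9]), array([227, 188,   6,   9]))
yel side
   (np.int32(39), array([269.9, 179.9]), array([266, 177,   9,   6]))
   (np.int32(155), array([268.5, 205.6]), array([263, 198,  12,  16]))
yel top
   (np.int32(69), array([295.9, 183.5]), array([292, 177,  11,  12]))
   (np.int32(196), array([278.1, 186.9]), array([271, 179,  16,  16]))
blk side
blk top
cell top (array([ 0.5446203 , -0.0687991 ,  0.06403409]), np.float64(0.001973218371185606))
hubtop (array([ 0.54955417, -0.11714207,  0.18994947]), np.float64(0.0023198739694674573))
collar (array([ 0.54992227, -0.11642404,  0.13224729]), np.float64(0.0018037395180624204))
ballL (array([ 0.55658796, -0.14673049,  0.13927178]), np.float64(0.11322581901259096)) (array([ 0.6030156 , -0.08585653,  0.1800543 ]), np.float64(0.0017747846612240342))
ballR (array([ 0.49768334, -0.1486042 ,  0.18049131]), np.float64(0.000901727724143097))
grip top (array([0.53303061, 0.0645301 , 0.0732819 ]), np.float64(0.007570597722398364))
z.175 [ 0.49766847 -0.14948681  0.175     ]
z.175 [ 0.60489823 -0.08626833  0.175     ]
z.175 [ 0.55279124 -0.11894701  0.175     ]
grip@.076 [0.53469516 0.06456788 0.076     ] cell@.066 [ 0.5453822  -0.06862409  0.066     ] collar .133 [ 0.55073206 -0.11629607  0.133     ]
```

```bash
python3 - <<'E'
from h import *
s=manip.state(); q=s['tool_rot']; M=R.from_quat([q[1],q[2],q[3],q[0]]).as_matrix(); print(M.round(3))
# jaw yaw
print(np.degrees(np.arctan2(M[1,2],M[0,2])))
for nm,p,z in(("bottle",(187,115),.05),("cup",(145,120),.03),("jar",(289,112),.05),("spare",(367,218),.02)): print(nm,onz("top",p,z))
E
```

```text
[[-0.971 -0.     0.24 ]
 [-0.24   0.002 -0.971]
 [-0.    -1.    -0.002]]
-76.0902100850722
bottle [0.7544232  0.19123689 0.05      ]
cup [0.74556477 0.31817716 0.03      ]
jar [ 0.76326121 -0.10253322  0.05      ]
spare [ 0.461049   -0.32517768  0.02      ]
```

```bash
python3 -m jog '{"offset":[[0.2,0.35,0],[0.43,0.75,0],[0.43,0.75,0],[0.43,0.75,0],[0.43,0.75,0],[0.43,0.75,0],[0.43,0.75,0],[0.43,0.75,0],[0.43,0.75,0],[0.43,0.75,0],[0.43,0.75,0],[0.43,0.75,0]],"angular":[[0,0,0],[0,0,-0.5],[0,0,-0.5],[0,0,-0.5],[0,0,0],[0,0,0],[0,0,0],[0,0,0],[0,0,0],[0,0,0],[0,0,0],[0,0,0]],"jaw":[50,50,50,50,50,50,50,50,50,50,50,50]}'
```

```text
time: 1.3
tool_pos: [0.3971, -0.1749, 0.231]
tool_rot: [-0.03, 0.03, -0.706, 0.706]
contact_force: [0.7, -1.0, -0.1]
gripper_width: 0.585
```

```bash
python3 -m jog '{"offset":[[0.39,0.69,0],[0.39,0.69,0],[0.39,0.69,0],[0.39,0.69,0],[0.39,0.69,0],[0.39,0.69,0],[0.4,0.68,0],[0,0,-0.6],[0,0,-0.8],[0,0,-0.8],[0,0,-0.4],[0,0,0]],"angular":[[0,0,0],[0,0,0],[0,0,0],[0,0,0],[0,0,0],[0,0,0],[0,0,0],[0,0,0],[0,0,0],[0,0,0],[0,0,0],[0,0,0]],"jaw":[50,50,50,50,50,50,50,50,50,50,50,50]}'
python3 - <<'E'
from h import *
print(tee())
a=manip.grab_frame("side")[150:270,215:345]; b=manip.grab_frame("top")[110:230,180:340]
cv2.imwrite("pics/j1.png",np.hstack([cv2.resize(a,(390,360)),cv2.resize(b,(400,360),fx=0,fy=0)]))
E
```

```text
time: 2.5
tool_pos: [0.5302, 0.0645, 0.0965]
tool_rot: [0.027, -0.034, 0.707, -0.706]
contact_force: [-0.7, -0.1, 1.4]
gripper_width: 0.589
(2.5, array([0.5302, 0.0645, 0.0965]), array([-0.7, -0.1,  1.4]), array([-0.02,  0.06, -0.03]), 0.589)
```

View pics/j1.png

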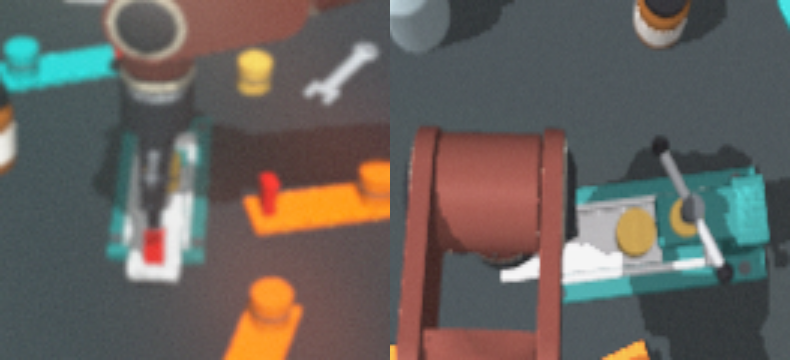

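```bash
python3 -m jog '{"offset":[[0.06,0,-0.3],[0,0,-0.5],[0,0,-0.3],[0,0,0],[0,0,0],[0,0,0],[0,0,0],[0,0,0]],"angular":[[0,0,0],[0,0,0],[0,0,0],[0,0,0],[0,0,0],[0,0,0],[0,0,0],[0,0,0]],"jaw":[50,50,50,50,10,10,10,10]}'
python3 -c "
from h import *
print(tee())"
```

```text
time: 3.4
tool_pos: [0.5382, 0.0647, 0.048]
tool_rot: [0.032, -0.029, 0.707, -0.706]
contact_force: [0.7, 3.2, 4.5]
gripper_width: 0.173
(3.4, array([0.5382, 0.0647, 0.048 ]), array([0.7, 3.2, 4.5]), array([ 0.49, -0.08,  0.07]), 0.173)
```

```bash
python3 -m jog '{"offset":[[0,0,0],[0,0,0]],"angular":[[0,0,0],[0,0,0]],"jaw":[10,10]}'
python3 -c "
from h import *
print(tee())
a=manip.grab_frame('side')[150:270,215:345];cv2.imwrite('pics/j2.png',cv2.resize(a,None,fx=5,fy=5))"
```

```text
time: 3.6
tool_pos: [0.5382, 0.0647, 0.048]
tool_rot: [0.032, -0.029, 0.707, -0.706]
contact_force: [1.3, 2.7, 5.3]
gripper_width: 0.174
(3.6, array([0.5382, 0.0647, 0.048 ]), array([1.3, 2.7, 5.3]), array([ 0.57, -0.04,  0.18]), 0.174)
```

View pics/j2.png

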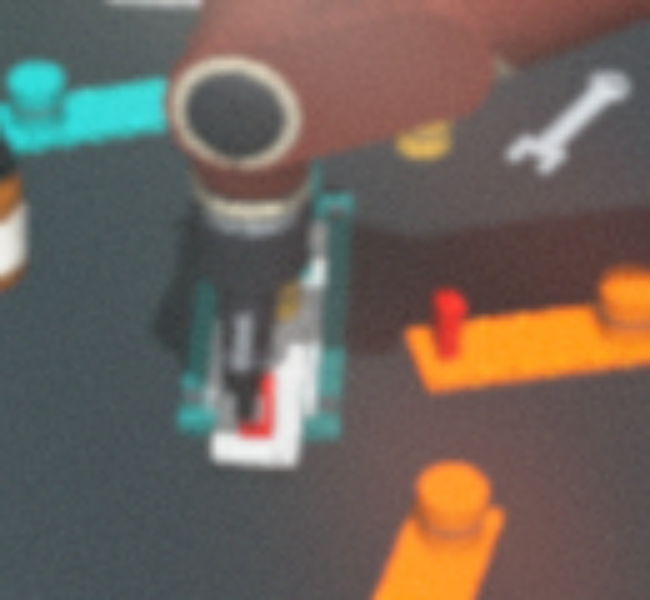

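```bash
python3 -m jog '{"offset":[[0.005,-0.06,0],[0.01,-0.12,0],[0.01,-0.12,0],[0.01,-0.12,0],[0.01,-0.12,0],[0.01,-0.12,0],[0.005,-0.06,0],[0.005,-0.06,0],[0,0,0]],"angular":[[0,0,0],[0,0,0],[0,0,0],[0,0,0],[0,0,0],[0,0,0],[0,0,0],[0,0,0],[0,0,0]],"jaw":[10,10,10,10,10,10,10,10,10]}'
python3 -c "
from h import *
print(tee())"
```

```text
time: 4.55
tool_pos: [0.5413, 0.0264, 0.048]
tool_rot: [0.031, -0.029, 0.707, -0.706]
contact_force: [-0.5, 7.2, 7.0]
gripper_width: 0.176
(4.55, array([0.5413, 0.0264, 0.048 ]), array([-0.5,  7.2,  7. ]), array([ 1.  , -0.05,  0.1 ]), 0.176)
```

```bash
python3 -m jog '{"offset":[[0.004,-0.05,0],[0.004,-0.05,0],[0,-0.04,0],[0,0,0]],"angular":[[0,0,0],[0,0,0],[0,0,0],[0,0,0]],"jaw":[10,10,10,10]}'
python3 -c "
from h import *
print(tee())"
```

```text
time: 4.95
tool_pos: [0.5417, 0.0197, 0.0479]
tool_rot: [0.031, -0.029, 0.707, -0.706]
contact_force: [0.2, 7.6, 6.6]
gripper_width: 0.176
(4.95, array([0.5417, 0.0197, 0.0479]), array([0.2, 7.6, 6.6]), array([ 1.11, -0.05,  0.2 ]), 0.176)
```

```bash
python3 -m jog '{"offset":[[0,-0.04,0],[0,0,0]],"angular":[[0,0,0],[0,0,0]],"jaw":[10,10]}'
python3 -c "
from h import *
print(tee())"
```

```text
time: 5.15
tool_pos: [0.5418, 0.0187, 0.048]
tool_rot: [0.031, -0.029, 0.708, -0.705]
contact_force: [1.3, 10.9, 6.6]
gripper_width: 0.182
(5.15, array([0.5418, 0.0187, 0.048 ]), array([ 1.3, 10.9,  6.6]), array([ 1.52, -0.12,  0.18]), 0.182)
```

```bash
python3 -m jog '{"offset":[[0,-0.04,0],[0,0,0]],"angular":[[0,0,0],[0,0,0]],"jaw":[10,10]}'
python3 -c "
from h import *
print(tee())"
```

```text
time: 5.35
tool_pos: [0.5414, 0.0186, 0.048]
tool_rot: [0.031, -0.029, 0.709, -0.703]
contact_force: [0.4, 19.1, 6.6]
gripper_width: 0.173
(5.35, array([0.5414, 0.0186, 0.048 ]), array([ 0.4, 19.1,  6.6]), array([ 2.39, -0.03,  0.29]), 0.173)
```

```bash
python3 -m jog '{"offset":[[0,0,0],[0,0,0],[0,0.04,0],[0,0,0],[0,0,0.5],[0,0,0.8],[0,0,0.9],[0,0,0.9],[0,0,0.9],[0,0,0],[0,0,0],[0,0,0]],"angular":[[0,0,0],[0,0,0],[0,0,0],[0,0,0],[0,0,0],[0,0,0],[0,0,0],[0,0,1],[0,0,1],[0,0,1],[0,0,1],[0,0,1]],"jaw":[40,40,40,40,40,40,40,40,40,40,40,40]}'
python3 -m jog '{"offset":[[0,0.5,0],[0,0.5,0],[0,0.5,0],[0,0.5,0],[0,0.5,0],[0,0,0],[0,0,0],[0,0,0],[0,0,0],[0,0,0],[0,0,0],[0,0,0]],"angular":[[0,0,1],[0,0,1],[0,0,1],[0,0,1],[0,0,1],[0,0,1],[0,0,1],[0,0,1],[0,0,1],[0,0,1],[0,0,1],[0,0,1]],"jaw":[40,40,40,40,40,40,40,40,40,40,40,40]}'
python3 - <<'E'
from h import *
print(tee())
a=manip.grab_frame("side")[150:270,215:325]; b=manip.grab_frame("top")[130:230,210:340]
cv2.imwrite("pics/j3.png",np.hstack([cv2.resize(a,(350,385)),cv2.resize(b,(450,385))]))
cv2.imwrite("pics/t3.png",manip.grab_frame("top"));
E
```

```text
time: 6.55
tool_pos: [0.5404, 0.0159, 0.2467]
tool_rot: [-0.213, 0.213, -0.674, 0.674]
contact_force: [0.4, 0.4, 0.4]
gripper_width: 0.467
time: 7.75
tool_pos: [0.5403, 0.1409, 0.2459]
tool_rot: [-0.569, 0.569, -0.42, 0.42]
contact_force: [-0.9, -0.2, 0.3]
gripper_width: 0.469
(7.75, array([0.5403, 0.1409, 0.2459]), array([-0.9, -0.2,  0.3]), array([-0.02, -0.02,  0.01]), 0.469)
```

View pics/j3.png

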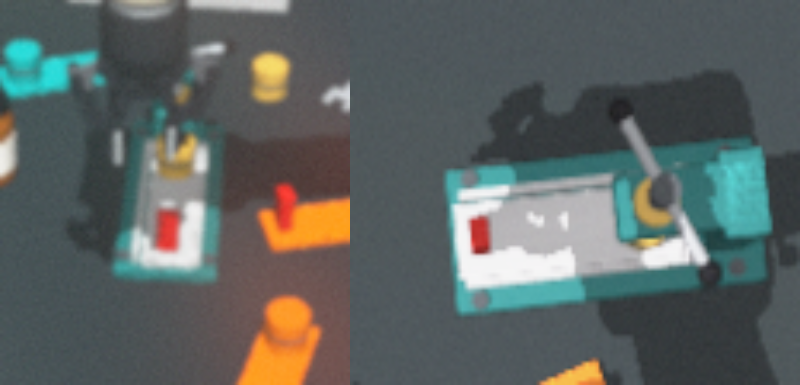

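```bash
python3 - <<'E'
from h import *
im=cv2.imread("pics/t3.png"); h=cv2.cvtColor(im,cv2.COLOR_BGR2HSV)
m=((h[...,0]<6)|(h[...,0]>172))&(h[...,1]>150)&(h[...,2]>70); m[:, :225]=0;m[:170]=0;m[205:]=0;m[:,270:]=0
ys,xs=np.nonzero(m); p=(xs.mean(),ys.mean()); print(p,len(xs)); g1=onz("top",p,.07); g0=onz("top",(229.7,191.9),.07); print(g0,g1,np.linalg.norm(g1-g0))
print(np.linalg.norm(g1[:2]-np.array([.5505,-.1172])))
cv2.imwrite("pics/c3.png",cv2.resize(im[145:215,225:340],None,fx=6,fy=6,interpolation=cv2.INTER_CUBIC))
E
```

```text
(np.float64(246.95), np.float64(190.9)) 40
[0.52983966 0.06458198 0.07      ] [0.53273107 0.01700521 0.07      ] 0.047664555612794396
0.13537640843711227
```

View pics/c3.png

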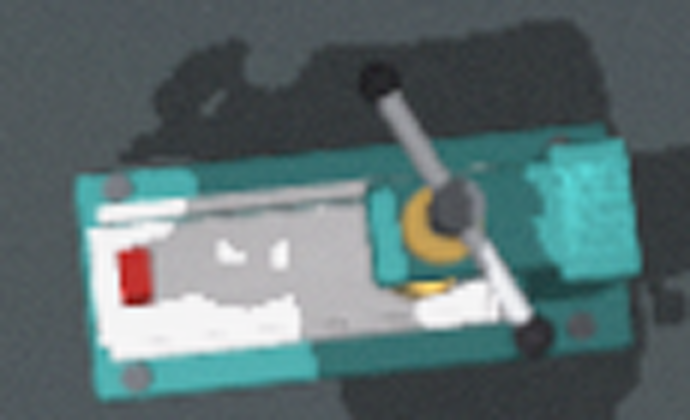

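```bash
python3 -m jog '{"offset":[[-0.04,-0.3,0],[-0.04,-0.5,0],[-0.04,-0.5,0],[-0.04,-0.5,0],[-0.04,-0.5,0],[-0.04,-0.5,0],[-0.04,-0.5,0],[-0.04,-0.5,0],[-0.04,-0.5,0],[-0.04,-0.5,0],[-0.02,-0.5,0],[0,-0.24,0]],"angular":[[0,0,1],[0,0,1],[0,0,1],[0,0,1],[0,0,1],[0,0,1],[0,0,1],[0,0,1],[0,0,1],[0,0,1],[0,0,1],[0,0,1]],"jaw":[40,40,40,40,40,40,40,40,40,40,40,40]}'
python3 -m jog '{"offset":[[0,0,0],[0,0,0],[0,0,0],[0,0,0],[0,0,0],[0,0,0],[0,0,0]],"angular":[[0,0,1],[0,0,1],[0,0,1],[0,0,1],[0,0,1],[0,0,0.3],[0,0,0]],"jaw":[40,40,40,40,40,40,40]}'
python3 - <<'E'
from h import *
print(tee())
q=manip.state()['tool_rot'];M=R.from_quat([q[1],q[2],q[3],q[0]]).as_matrix();print(M.round(3),np.degrees(np.arctan2(M[1,2],M[0,2])))
a=manip.grab_frame("side")[130:240,215:325]
cv2.imwrite("pics/j4.png",cv2.resize(a,None,fx=5,fy=5))
E
```

```text
time: 9.1
tool_pos: [0.5191, -0.1376, 0.2462]
tool_rot: [-0.707, 0.707, -0.007, 0.007]
contact_force: [-0.5, 0.3, -0.2]
gripper_width: 0.468
time: 9.8
tool_pos: [0.5193, -0.1358, 0.2462]
tool_rot: [0.682, -0.682, -0.186, 0.187]
contact_force: [-0.1, 0.2, -0.8]
gripper_width: 0.47
(9.8, array([ 0.5193, -0.1358,  0.2462]), array([-0.1,  0.2, -0.8]), array([ 0.03,  0.05, -0.01]), 0.47)
[[ 0.861 -0.    -0.509]
 [ 0.509 -0.     0.861]
 [-0.    -1.     0.   ]] 120.58260678894666
```

View pics/j4.png

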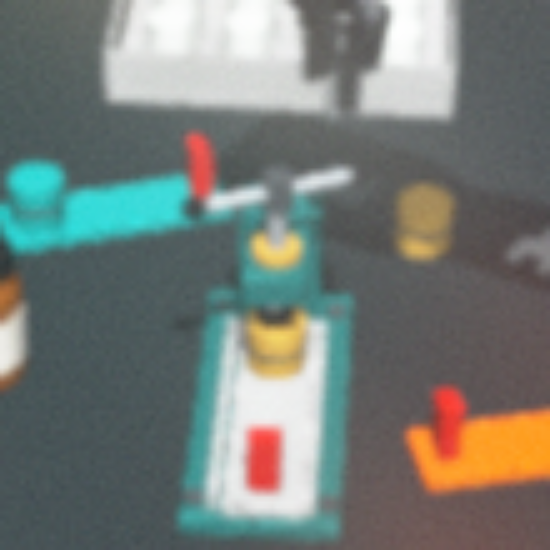

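```bash
python3 -m jog '{"offset":[[0,0,-0.4],[0,0,-0.5],[0,0,-0.5],[0,0,-0.34],[0,0,0],[0,0,0]],"angular":[[0,0,0],[0,0,0],[0,0,0],[0,0,0],[0,0,0],[0,0,0]],"jaw":[40,40,40,40,24,24]}'
python3 - <<'E'
from h import *
print(tee())
a=manip.grab_frame("side")[130:240,215:325]
cv2.imwrite("pics/j5.png",cv2.resize(a,None,fx=5,fy=5))
E
```

```text
time: 10.45
tool_pos: [0.5194, -0.1357, 0.1595]
tool_rot: [0.682, -0.682, -0.187, 0.187]
contact_force: [0.5, -0.4, 0.3]
gripper_width: 0.281
(10.45, array([ 0.5194, -0.1357,  0.1595]), array([ 0.5, -0.4,  0.3]), array([-0.07,  0.01, -0.  ]), 0.281)
```

View pics/j5.png

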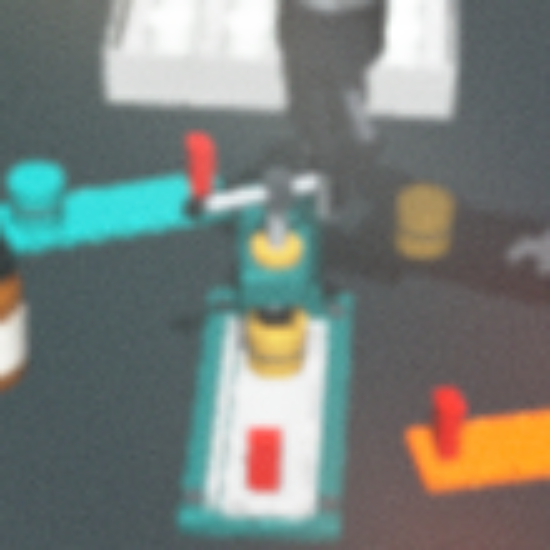

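```bash
python3 - <<'E'
import numpy as np
r=.0365/.05
th=np.radians(210.8-6*np.arange(31)); P=r*np.c_[np.cos(th),np.sin(th)]; D=np.diff(P,axis=0)
acc=np.zeros(2)
for i,d in enumerate(P[1:]-P[0]):
    q=np.round(d-acc,2); acc+=q; print(i+1,q.tolist(),end='; ')
E
```

```text
1 [-0.04, 0.07]; 2 [-0.02, 0.07]; 3 [-0.02, 0.07]; 4 [-0.02, 0.08]; 5 [-0.0, 0.07]; 6 [0.0, 0.08]; 7 [0.01, 0.08]; 8 [0.02, 0.07]; 9 [0.03, 0.07]; 10 [0.03, 0.07]; 11 [0.04, 0.06]; 12 [0.05, 0.06]; 13 [0.05, 0.06]; 14 [0.06, 0.05]; 15 [0.06, 0.04]; 16 [0.07, 0.04]; 17 [0.07, 0.02]; 18 [0.08, 0.03]; 19 [0.07, 0.01]; 20 [0.08, 0.0]; 21 [0.07, 0.0]; 22 [0.08, -0.01]; 23 [0.07, -0.02]; 24 [0.07, -0.03]; 25 [0.07, -0.03]; 26 [0.07, -0.04]; 27 [0.06, -0.05]; 28 [0.05, -0.05]; 29 [0.05, -0.06]; 30 [0.04, -0.06];
```

```bash
python3 -m jog '{"offset":[[-0.04,0.07,0],[-0.02,0.07,0],[-0.02,0.07,0],[-0.02,0.08,0],[0,0.07,0],[0,0.08,0],[0.01,0.08,0],[0.02,0.07,0],[0.03,0.07,0],[0.03,0.07,0]],"angular":[[0,0,-1],[0,0,-1],[0,0,-1],[0,0,-1],[0,0,-1],[0,0,-1],[0,0,-1],[0,0,-1],[0,0,-1],[0,0,-1]],"jaw":[24,24,24,24,24,24,24,24,24,24]}'
cat >> h.py <<'E'
def tq(c=(.5505,-.1172),off=(0,0,0)):
    s=manip.state(); p=s['tool_pos'];F=s['contact_force'];M=s['ft_torque']
    d=p[:2]-np.array(c); th=np.degrees(np.arctan2(d[1],d[0])); r=np.hypot(*d)
    t=np.array([d[1],-d[0]])/r   # clockwise tangent
    ft=-F[:2]@t; fr=F[:2]@(d/r)
    q=s['tool_rot'];m=R.from_quat([q[1],q[2],q[3],q[0]]).as_matrix()
    print("t%.2f th%.1f yaw%.1f r%.4f z%.4f | tang%.2f rad%.2f Fz%.1f | r*F %.3f Mz %.3f tot %.3f"%(s['time'],th,np.degrees(np.arctan2(m[1,2],m[0,2])),r,p[2],ft,fr,F[2],r*ft,M[2],r*ft-M[2]))
E
python3 -c "
from h import *
tq();print(tee())"
```

```text
time: 11.5
tool_pos: [0.5192, -0.0998, 0.1609]
tool_rot: [-0.683, 0.684, -0.18, 0.181]
contact_force: [-2.7, -1.8, -0.7]
gripper_width: 0.281
t11.50 th150.9 yaw60.4 r0.0358 z0.1609 | tang2.83 rad1.46 Fz-0.7 | r*F 0.101 Mz -0.010 tot 0.112
(11.5, array([ 0.5192, -0.0998,  0.1609]), array([-2.7, -1.8, -0.7]), array([-0.26,  0.23, -0.01]), 0.281)
```

```bash
python3 -m jog '{"offset":[[0.04,0.06,0],[0.05,0.06,0],[0.05,0.06,0],[0.06,0.05,0],[0.06,0.04,0],[0.07,0.04,0],[0.07,0.02,0],[0.08,0.03,0],[0.07,0.01,0],[0.08,0,0]],"angular":[[0,0,-1],[0,0,-1],[0,0,-1],[0,0,-1],[0,0,-1],[0,0,-1],[0,0,-1],[0,0,-1],[0,0,-1],[0,0,-1]],"jaw":[24,24,24,24,24,24,24,24,24,24]}'
python3 -c "
from h import *
tq()"
python3 -m jog '{"offset":[[0.07,0,0],[0.08,-0.01,0],[0.07,-0.02,0],[0.07,-0.03,0],[0.07,-0.03,0]],"angular":[[0,0,-1],[0,0,-1],[0,0,-1],[0,0,-1],[0,0,-1]],"jaw":[24,24,24,24,24]}'
python3 -c "
from h import *
tq()"
python3 -m jog '{"offset":[[0.07,-0.04,0],[0.06,-0.05,0],[0.05,-0.05,0],[0.05,-0.06,0],[0.04,-0.06,0]],"angular":[[0,0,-1],[0,0,-1],[0,0,-1],[0,0,-1],[0,0,-1]],"jaw":[24,24,24,24,24]}'
python3 -c "
from h import *
tq()"
```

```text
time: 12.5
tool_pos: [0.5505, -0.0807, 0.1604]
tool_rot: [-0.502, 0.502, -0.498, 0.498]
contact_force: [-2.8, 0.4, -1.7]
gripper_width: 0.284
t12.50 th90.0 yaw0.4 r0.0365 z0.1604 | tang2.80 rad0.39 Fz-1.7 | r*F 0.102 Mz -0.002 tot 0.104
time: 13.0
tool_pos: [0.5685, -0.0853, 0.1604]
tool_rot: [-0.356, 0.356, -0.611, 0.611]
contact_force: [-2.4, 0.4, -1.7]
gripper_width: 0.283
t13.00 th60.5 yaw-29.6 r0.0367 z0.1604 | tang2.33 rad-0.86 Fz-1.7 | r*F 0.085 Mz 0.019 tot 0.066
time: 13.5
tool_pos: [0.5821, -0.0982, 0.1606]
tool_rot: [-0.186, 0.186, -0.682, 0.682]
contact_force: [-2.4, 0.7, -1.5]
gripper_width: 0.277
t13.50 th31.0 yaw-59.6 r0.0369 z0.1606 | tang1.79 rad-1.69 Fz-1.5 | r*F 0.066 Mz 0.064 tot 0.002
```

```bash
python3 -m jog '{"offset":[[0,0,0],[0,0,0],[0,0,0.5],[0,0,0.7],[0,0,0.3],[-0.3,-0.2,0],[-0.3,-0.2,0],[-0.3,-0.2,0],[-0.27,-0.27,0],[0,0,0],[0,0,0],[0,0,0]],"angular":[[0,0,0],[0,0,0],[0,0,0],[0,0,0],[0,0,1],[0,0,1],[0,0,1],[0,0,1],[0,0,1],[0,0,1],[0,0,1],[0,0,1]],"jaw":[44,44,44,44,44,44,44,44,44,44,44,44]}'
python3 -m jog '{"offset":[[0,0,0],[0,0,0],[0,0,0],[0,0,0],[0,0,0],[0,0,0],[0,0,0],[0,0,0],[0,0,0],[0,0,0],[0,0,0],[0,0,0]],"angular":[[0,0,1],[0,0,1],[0,0,1],[0,0,1],[0,0,1],[0,0,1],[0,0,1],[0,0,1],[0,0,1],[0,0,1],[0,0,1],[0,0,1]],"jaw":[44,44,44,44,44,44,44,44,44,44,44,44]}'
python3 -m jog '{"offset":[[0,0,0],[0,0,0],[0,0,0],[0,0,0],[0,0,0],[0,0,0],[0,0,0],[0,0,0],[0,0,0],[0,0,0],[0,0,0],[0,0,0]],"angular":[[0,0,1],[0,0,1],[0,0,1],[0,0,1],[0,0,1],[0,0,1],[0,0,1],[0,0,1],[0,0,1],[0,0,1],[0,0,1],[0,0,0.9]],"jaw":[44,44,44,44,44,44,44,44,44,44,44,44]}'
python3 - <<'E'
from h import *
tq()
a=manip.grab_frame("side")[130:240,215:325]
cv2.imwrite("pics/j6.png",cv2.resize(a,None,fx=5,fy=5,interpolation=2))
E
```

```text
time: 14.7
tool_pos: [0.5236, -0.1418, 0.2353]
tool_rot: [-0.45, 0.45, -0.545, 0.546]
contact_force: [0.6, -0.0, -0.1]
gripper_width: 0.513
time: 15.9
tool_pos: [0.5237, -0.1416, 0.2353]
tool_rot: [-0.685, 0.685, -0.176, 0.177]
contact_force: [0.3, 0.6, -0.3]
gripper_width: 0.514
time: 17.1
tool_pos: [0.5237, -0.1416, 0.2353]
tool_rot: [-0.659, 0.66, 0.256, -0.256]
contact_force: [-0.4, -0.4, -0.2]
gripper_width: 0.513
t17.10 th-137.6 yaw132.4 r0.0362 z0.2353 | tang0.03 rad0.62 Fz-0.2 | r*F 0.001 Mz 0.019 tot -0.018
```

View pics/j6.png

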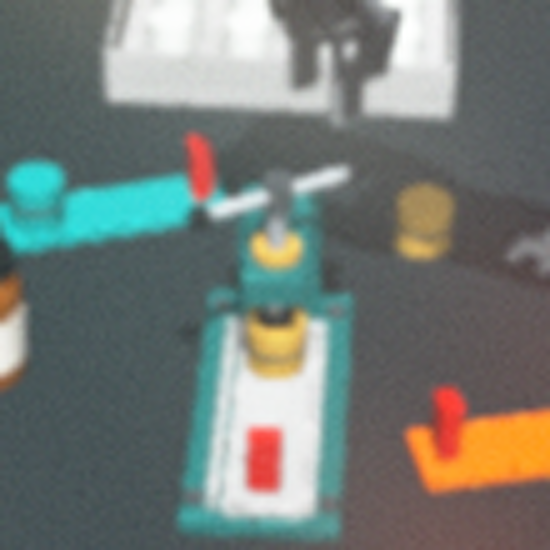

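```bash
python3 -m jog '{"offset":[[0,0,-0.4],[0,0,-0.5],[0,0,-0.5],[0,0,-0.16],[0,0,0],[0,0,0]],"angular":[[0,0,0],[0,0,0],[0,0,0],[0,0,0],[0,0,0],[0,0,0]],"jaw":[44,44,44,44,24,24]}'
python3 - <<'E'
from h import *
tq()
r=.0365/.05
th=np.radians(222.4-6*np.arange(37)); P=r*np.c_[np.cos(th),np.sin(th)]
acc=np.zeros(2)
for i,d in enumerate(P[1:]-P[0]):
    q=np.round(d-acc,2); acc+=q; print(i+1,q.tolist(),end='; ')
E
```

```text
time: 17.75
tool_pos: [0.5242, -0.1419, 0.1578]
tool_rot: [-0.659, 0.66, 0.255, -0.254]
contact_force: [0.7, 0.2, -0.4]
gripper_width: 0.282
t17.75 th-136.8 yaw132.1 r0.0361 z0.1578 | tang0.38 rad-0.64 Fz-0.4 | r*F 0.014 Mz 0.033 tot -0.019
1 [-0.05, 0.06]; 2 [-0.04, 0.06]; 3 [-0.04, 0.07]; 4 [-0.02, 0.07]; 5 [-0.02, 0.08]; 6 [-0.02, 0.07]; 7 [-0.0, 0.08]; 8 [0.0, 0.07]; 9 [0.01, 0.08]; 10 [0.02, 0.07]; 11 [0.03, 0.07]; 12 [0.03, 0.07]; 13 [0.05, 0.07]; 14 [0.04, 0.06]; 15 [0.06, 0.05]; 16 [0.06, 0.05]; 17 [0.06, 0.04]; 18 [0.07, 0.04]; 19 [0.07, 0.02]; 20 [0.07, 0.03]; 21 [0.08, 0.01]; 22 [0.07, 0.0]; 23 [0.08, -0.0]; 24 [0.08, -0.01]; 25 [0.07, -0.02]; 26 [0.07, -0.03]; 27 [0.07, -0.03]; 28 [0.06, -0.04]; 29 [0.06, -0.05]; 30 [0.06, -0.06]; 31 [0.05, -0.05]; 32 [0.04, -0.07]; 33 [0.03, -0.07]; 34 [0.03, -0.07]; 35 [0.02, -0.07]; 36 [0.01, -0.08];
```

```bash
python3 -m jog '{"offset":[[-0.05,0.06,0],[-0.04,0.06,0],[-0.04,0.07,0],[-0.02,0.07,0]],"angular":[[0,0,-1],[0,0,-1],[0,0,-1],[0,0,-1]],"jaw":[24,24,24,24]}'
python3 -c "
from h import *
tq()"
python3 -m jog '{"offset":[[-0.02,0.08,0],[-0.02,0.07,0],[0,0.08,0]],"angular":[[0,0,-1],[0,0,-1],[0,0,-1]],"jaw":[24,24,24]}'
python3 -c "
from h import *
tq()"
```

```text
time: 18.15
tool_pos: [0.5171, -0.1296, 0.1587]
tool_rot: [-0.697, 0.7, 0.111, -0.109]
contact_force: [-0.0, -2.0, -1.4]
gripper_width: 0.278
t18.15 th-159.7 yaw107.9 r0.0356 z0.1587 | tang1.87 rad0.73 Fz-1.4 | r*F 0.067 Mz -0.013 tot 0.080
time: 18.45
tool_pos: [0.5148, -0.1182, 0.1585]
tool_rot: [-0.706, 0.708, 0.0, 0.002]
contact_force: [-0.6, -3.3, -0.9]
gripper_width: 0.278
t18.45 th-178.5 yaw89.8 r0.0357 z0.1585 | tang3.30 rad0.68 Fz-0.9 | r*F 0.118 Mz 0.005 tot 0.113
```

```bash
python3 -m jog '{"offset":[[0,0.07,0],[0.01,0.08,0]],"angular":[[0,0,-1],[0,0,-1]],"jaw":[24,24]}' >/dev/null
python3 -c "
from h import *
tq()"
python3 -m jog '{"offset":[[0.02,0.07,0],[0.03,0.07,0]],"angular":[[0,0,-1],[0,0,-1]],"jaw":[24,24]}'>/dev/null
python3 -c "
from h import *
tq()"
```

```text
t18.65 th169.4 yaw77.9 r0.0360 z0.1584 | tang2.10 rad0.85 Fz-0.5 | r*F 0.076 Mz 0.026 tot 0.050
t18.85 th158.1 yaw65.9 r0.0360 z0.1582 | tang4.68 rad1.68 Fz-0.0 | r*F 0.169 Mz 0.005 tot 0.163
```

```bash
python3 -m jog '{"offset":[[0.03,0.07,0]],"angular":[[0,0,-1]],"jaw":[24]}' >/dev/null
python3 -c "
from h import *
tq()"
python3 -m jog '{"offset":[[0.05,0.07,0]],"angular":[[0,0,-1]],"jaw":[24]}'>/dev/null
python3 -c "
from h import *
tq()"
```

```text
t18.95 th152.5 yaw59.9 r0.0361 z0.1582 | tang4.51 rad1.20 Fz0.3 | r*F 0.163 Mz 0.025 tot 0.138
t19.05 th146.3 yaw53.9 r0.0361 z0.1580 | tang7.82 rad3.62 Fz1.6 | r*F 0.283 Mz 0.033 tot 0.249
```

```bash
python3 -m jog '{"offset":[[0,0,0]],"angular":[[0,0,0]],"jaw":[24]}' >/dev/null
python3 -c "
from h import *
tq()"
python3 -m jog '{"offset":[[0.02,0.03,0]],"angular":[[0,0,-0.5]],"jaw":[24]}'>/dev/null
python3 -c "
from h import *
tq()"
```

```text
t19.15 th145.5 yaw54.0 r0.0363 z0.1580 | tang4.51 rad3.08 Fz0.8 | r*F 0.164 Mz 0.043 tot 0.121
t19.25 th143.6 yaw51.0 r0.0362 z0.1580 | tang7.42 rad2.81 Fz1.1 | r*F 0.269 Mz 0.033 tot 0.236
```

```bash
python3 -m jog '{"offset":[[0.03,0.03,0]],"angular":[[0,0,-0.5]],"jaw":[24]}' >/dev/null
python3 -c "
from h import *
tq()"
python3 -m jog '{"offset":[[0.03,0.03,0]],"angular":[[0,0,-0.5]],"jaw":[24]}'>/dev/null
python3 -c "
from h import *
tq()"
```

```text
t19.35 th140.6 yaw48.0 r0.0362 z0.1579 | tang8.43 rad2.25 Fz1.1 | r*F 0.305 Mz 0.057 tot 0.249
t19.45 th137.5 yaw45.0 r0.0362 z0.1579 | tang9.04 rad3.37 Fz1.8 | r*F 0.328 Mz 0.029 tot 0.298
```

```bash
python3 -m jog '{"offset":[[0.03,0.03,0]],"angular":[[0,0,-0.5]],"jaw":[24]}' >/dev/null
python3 -c "
from h import *
tq()"
python3 -m jog '{"offset":[[0,0,0]],"angular":[[0,0,0]],"jaw":[24]}'>/dev/null
python3 -c "
from h import *
tq();print(tee())"
```

```text
t19.55 th134.3 yaw42.0 r0.0364 z0.1578 | tang9.16 rad3.31 Fz2.3 | r*F 0.333 Mz 0.071 tot 0.262
t19.65 th133.8 yaw42.1 r0.0365 z0.1578 | tang8.05 rad3.21 Fz1.9 | r*F 0.294 Mz 0.053 tot 0.241
(19.65, array([ 0.5253, -0.0909,  0.1578]), array([-8. , -3.3,  1.9]), array([-0.49,  1.19,  0.05]), 0.281)
```

```bash
python3 -m jog '{"offset":[[0.03,0.02,0]],"angular":[[0,0,-0.5]],"jaw":[24]}' >/dev/null
python3 -c "
from h import *
tq()"
python3 -m jog '{"offset":[[0,0,0],[0,0,0]],"angular":[[0,0,0],[0,0,0]],"jaw":[24,24]}'>/dev/null
python3 -c "
from h import *
tq();print(tee())"
```

```text
t19.75 th131.7 yaw39.0 r0.0363 z0.1577 | tang9.85 rad3.83 Fz3.5 | r*F 0.358 Mz 0.072 tot 0.286
t19.95 th131.3 yaw39.1 r0.0364 z0.1578 | tang9.44 rad3.56 Fz2.3 | r*F 0.344 Mz 0.030 tot 0.314
(19.95, array([ 0.5265, -0.0899,  0.1578]), array([-9.4, -3.6,  2.3]), array([-0.5 ,  1.39,  0.03]), 0.284)
```

```bash
python3 -m jog '{"offset":[[-0.03,-0.03,0],[0,0,0],[0,0,0],[0,0,0.4],[0,0,0.7],[0,0,0.9],[-0.3,0,0],[-0.6,0,0],[-0.8,0,0],[-0.8,0,0],[-0.4,0,0],[0,0,0]],"angular":[[0,0,0],[0,0,0],[0,0,0],[0,0,0],[0,0,0],[0,0,0],[0,0,0],[0,0,0],[0,0,0],[0,0,0],[0,0,0],[0,0,0]],"jaw":[44,44,44,44,44,44,44,44,44,44,44,44]}'
python3 - <<'E'
from h import *
tq(); print(tee())
a=manip.grab_frame("side")[130:270,200:325]; b=manip.grab_frame("top")
h=cv2.cvtColor(b,cv2.COLOR_BGR2HSV)
m=((h[...,0]<6)|(h[...,0]>172))&(h[...,1]>150)&(h[...,2]>70); m[:, :225]=0;m[:170]=0;m[205:]=0;m[:,270:]=0
ys,xs=np.nonzero(m); print(xs.mean(),ys.mean(),len(xs))
cv2.imwrite("pics/j7.png",np.hstack([cv2.resize(a,(350,392),interpolation=2),cv2.resize(b[130:230,220:335],(450,392),interpolation=2)]))
cv2.imwrite("pics/t7.png",b)
E
```

```text
time: 21.15
tool_pos: [0.3805, -0.0902, 0.2571]
tool_rot: [0.638, -0.638, 0.303, -0.305]
contact_force: [0.4, -0.7, 0.5]
gripper_width: 0.518
t21.15 th171.0 yaw39.0 r0.1721 z0.2571 | tang0.61 rad-0.55 Fz0.5 | r*F 0.104 Mz 0.030 tot 0.074
(21.15, array([ 0.3805, -0.0902,  0.2571]), array([ 0.4, -0.7,  0.5]), array([0.01, 0.01, 0.03]), 0.518)
247.0 190.82926829268294 41
```

View pics/j7.png

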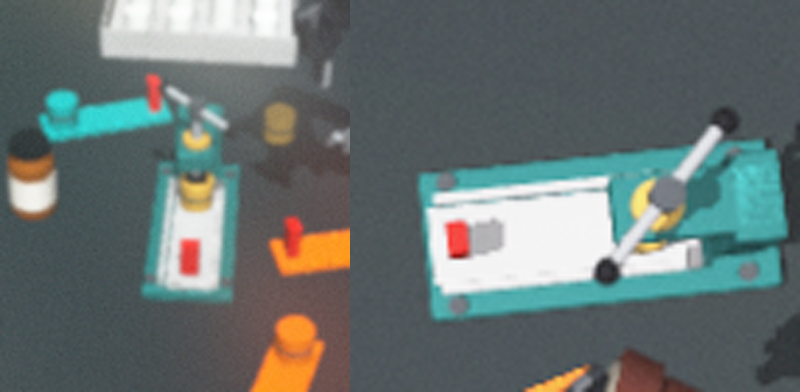

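View pics/t7.png

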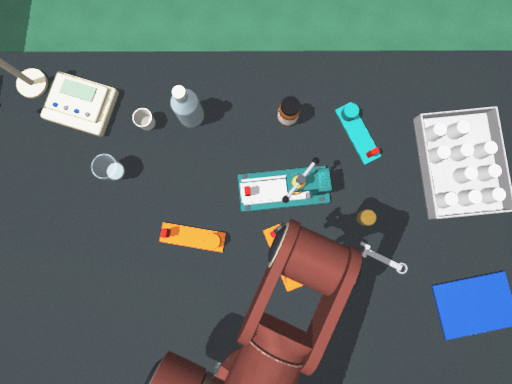

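```bash
python3 -c "
from h import *
manip.job_done();print(tee())"
```

```text
the job is handed in; nothing more can be done
the job is handed in; nothing more can be done
```

I pushed the slide home, wound the press down until the pad gripped the cell, let go, and handed the job in at about 21 s of the 72 s allowed. `job_done()` gives no verdict, so I have no confirmation of the result.

- **Slide:** I gripped the red grip and pushed about 46 mm, until the slide met the stop and the force reached 19 N. The last picture shows the grip 135 mm behind the screw axis, which is home, and it did not move during winding.
- **Screw:** I turned one end for nearly half a turn, then took the other end for about 70–80° more, about 0.7 turn in all. The pad met the cell after roughly 0.55 turn. I stopped at about 0.43 N m while turning and 0.37–0.40 N m at a standstill. From your figures that means roughly 45–90 N on the cell, but I could not measure that force directly.
- **Last checks:** The handle did not spring back after release, and the gripper is well clear and reads no contact force. In the final top view the bystanders look unmoved, though I judged that by eye and did not measure it.
- **Uncertain:** The torque depends on where the fingers touched the bar. Without the wrist moment it works out at 0.36 N m instead of 0.43. I printed one combined value with the wrong sign while winding, and used the corrected sum to decide when to stop.

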